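# Size a mixed-up tissue-grinder pestle in the hole gauge

## Task

The pestles in the rack have been mixed up: take the one from the rack's blue-marked place and size it in the aluminium hole gauge. Start at the narrowest hole, by the red stripe, and press the pestle gently on each hole in turn, never forcing it, stepping down the row towards the wide end until it passes cleanly. Leave it in that first hole it fits, pushed home with its collar on the plate, let go, and leave the other pestles, bottles and dishes as they are.

Things in the scene. Friction and masses are not known exactly. Their poses are not given: they have to be found in the camera images.
- gauge: aluminium hole gauge, a fixed bridge: plate 60 x 190 x 12 mm on two end feet, its top 70 mm above the work surface, open beneath. Origin: on the work surface under the plate's centre; z up, y along the row of holes from the narrowest towards the widest. A red stripe lies along the plate's end edge beside the narrowest hole. Rigid, bolted down
- gauge_hole0 (a point): centre of the mouth of gauge hole 0 (narrowest, 10.2 mm in diameter), on the plate's top face; 42 mm from the next hole; goes straight through the 12 mm plate; axes as the gauge's. Each hole takes the shank 1.2 mm thinner than itself and stops any thicker one at its lip, where the bevelled tip dips in about 1 mm or less
- gauge_hole1 (a point): centre of the mouth of gauge hole 1 (second, 13.2 mm in diameter), on the plate's top face; 42 mm from the next hole; goes straight through the 12 mm plate; axes as the gauge's. Each hole takes the shank 1.2 mm thinner than itself and stops any thicker one at its lip, where the bevelled tip dips in about 1 mm or less
- gauge_hole2 (a point): centre of the mouth of gauge hole 2 (third, 16.2 mm in diameter), on the plate's top face; 42 mm from the next hole; goes straight through the 12 mm plate; axes as the gauge's. Each hole takes the shank 1.2 mm thinner than itself and stops any thicker one at its lip, where the bevelled tip dips in about 1 mm or less
- gauge_hole3 (a point): centre of the mouth of gauge hole 3 (widest, 19.2 mm in diameter), on the plate's top face; 42 mm from the next hole; goes straight through the 12 mm plate; axes as the gauge's. Each hole takes the shank 1.2 mm thinner than itself and stops any thicker one at its lip, where the bevelled tip dips in about 1 mm or less
- rack: white plastic rack, fixed: top plate 60 x 150 x 12 mm, its top face 70 mm above the work surface, with three 21 mm holes in a row along y, 48 mm apart, in which the pestles hang by their collars. Origin: on the work surface under its centre; z up. The end of the rack at -y carries blue marks: a blue end panel and two blue bars on either side of the marked hole
- rack_hole0 (a point): centre of the mouth of the rack's blue-marked hole, on the top face; the pestle standing here at the start is the one to size
- pestle_a: pestle: steel shank (12, 15 or 18 mm thick, one of each, in any order; which is not known), 0 to 50 mm above the origin, its end bevelled 1.2 mm at 45 degrees; collar 30 mm across at 50-56 mm; round white handle 22 mm across at 56-96 mm, with a grey band. All look alike from above. About 70 g. Origin: centre of the shank's lower end; z up along the pestle
- pestle_b: pestle: steel shank (12, 15 or 18 mm thick, one of each, in any order; which is not known), 0 to 50 mm above the origin, its end bevelled 1.2 mm at 45 degrees; collar 30 mm across at 50-56 mm; round white handle 22 mm across at 56-96 mm, with a grey band. All look alike from above. About 70 g. Origin: centre of the shank's lower end; z up along the pestle
- pestle_c: pestle: steel shank (12, 15 or 18 mm thick, one of each, in any order; which is not known), 0 to 50 mm above the origin, its end bevelled 1.2 mm at 45 degrees; collar 30 mm across at 50-56 mm; round white handle 22 mm across at 56-96 mm, with a grey band. All look alike from above. About 70 g. Origin: centre of the shank's lower end; z up along the pestle
- reagent: bystander: clear reagent bottle with white cap, 56 mm in diameter, 110 mm tall; origin at the centre of its underside
- dishes: bystander: stack of three clear culture dishes, 64 mm in diameter, 50 mm tall; origin at the centre of its underside
- vial: bystander: amber vial with blue cap, 32 mm in diameter, 55 mm tall; origin at the centre of its underside

How it is judged:
By the outcome, as a careful person would: the job done as asked, in the order asked, and still so for the second after the job is handed in, with the robot touching nothing.
It also fails if it takes over 72 s, if anything falls off the work surface, if the arm or the gripper's body presses on something with over 40 N, if the wrist force passes 120 N, or if a joint passes its speed limit or range.

## Robot

A 6-joint arm with a two-finger parallel gripper is mounted at the origin on the work surface. World frame = base frame: x ahead of the robot, y to its left, z up, the work surface at z = 0. Lengths are in mm, angles in rad, forces in N, time in s.
With the tool pointing down it reaches from about 375 to 750 mm from the base axis. Payload 9 kg.
Tool frame: the origin (TCP) lies on the centre line of the jaws, within the pads' length; the fingertips stand 17 mm ahead of it and the grasp point (between the pads) lies 2 mm behind it; z points along the fingers, y is the line along which they close (so a half turn about z gives the same grasp; the last joint's range is limited). The gripper opens to 85 mm and grips with 20 to 120 N. Pads are 22 mm wide; open, the fingers measure 114 mm over their backs; the gripper's body (76 mm by 85 mm) begins 54 mm behind the grasp point. The pads swing forward as they close: fully open they stand 13 mm farther back than shut.
Start: joints at [-1.566, 0.104, 0.097, 1.564, 0, 1.353], TCP at [132.584, -585.198, 248.331] pointing down, gripper open.
Joint ranges: [-2.99, 2.99], [-0.84, 1.86], [-1.1, 1.16], [-1.84, 2.11], [-1.51, 1.56], [-3.14, 3.14]. Speed limits (rad/s): [2.22, 2.22, 2.57, 3.14, 3.14, 3.14].

## Interface

Orientations are given as a unit quaternion [x, y, z, w].
In Python, from workcell import * gives the robot as it stands. The module is installed in compiled form; this text tells all that it offers.
- The arm moves only by the tool apply_moves, never from a script. Its argument "steps" is a list of rows, each a list of 7 numbers: the opening, from 0 (shut) to 1 (fully open), then the shift along the tool's x, y, z in mm, then the turn, a rotation vector about the tool's x, y, z in rad. In form: [[jaw, tx, ty, tz, rx, ry, rz], ...]. A call has 1 to 12 rows; each row shifts and turns the commanded pose from where the row before left it, along the tool's axes as they then stand; what a row does not reach is not made up. A row lasts 1/8 s, in which the tool goes at most 62.5 mm and 10.7 degrees, less where a joint would pass 70% of its speed; a pose out of reach is approached as far as the arm can. A call is refused whole if a number of a shift passes 62.5 or a number of a turn 0.188, either way. A call with a gripper value outside its range is refused whole. The fingers move at their own pace and stop on an object; "newtons" is the grip in N (left out, the last holds). Time passes only in rows, so rows that do not move let the fingers close. It gives the time, the measured TCP pose, the force, the opening and the grip force at its end, in the units of the state.
- get_state(): the state, without advancing time (a new reading comes with each control period).
- read_camera(name): name is "scene" or "top" or "wrist"; returns (picture, depth): 384x512x3 uint8, red, green, blue; 384x512 float32, mm along the optical axis (not along the pixel's ray), 0 where there is no reading.
- camera_model(name): a dict with "K" (3x3 intrinsics, pixels), "T" (4x4, takes a point from camera to world coordinates). Camera axes: x right, y down, z forward; pixel columns grow to the right and rows downward; lengths in mm; the calibration is good to about 2 mm. A picture is of the moment at which its call begins: read the wrist's pose just before it. camera_model takes no time and is no camera call; for the wrist camera it gives the pose at the moment of the call.
- close_job(): hands the job in; it is judged then, once.
The state is a dict: "time": time; "joints": joint angles; "dq": joint speeds; "joint_torque": joint torques, N m; "ee_pos": TCP position; "orientation": TCP orientation; "contact_force": force on the tool from outside, world axes, zero at the start; "torque": the same for the moment, N m; "grip_width": finger opening in mm; "gripper_force": force on a finger pad.
Only numpy, scipy, OpenCV 4.12 (cv2) and the standard library are available. Lean on these libraries where they do the work, as an engineer would, in place of code of your own. Each camera call takes 0.05 s, during which the arm holds its last target. There are 200 camera calls.

## Working session

There is one attempt and no reset: what is moved stays moved. The work goes in short steps, Python scripts to look and compute and a tool call to move; the robot and the scene stay as the last step left them, time stands still between calls to the robot, and variables do not carry over. Pictures are saved under pics/ and viewed, at most 10 in all, crops included, and the job is handed in when it is done.

Besides the shell and the picture viewer there is one more tool, called after "Call:" as name(argument=value, ...) on one line, values as JSON. apply_moves: Moves the arm, as the interface text tells. Its arguments: {"type":"object","properties":{"steps":{"type":"array","items":{"type":"array","items":{"type":"number"}}},"newtons":{"type":"number"}},"required":["steps"]}

```bash
mkdir -p pics
python3 - <<'E'
from workcell import *
import cv2,numpy as np
s=get_state(); print(s)
for n in("top","scene"):
    p,d=read_camera(n); m=camera_model(n); print(n,m["K"].round(1).tolist(),m["T"].round(4).tolist())
    cv2.imwrite(f"pics/{n}0.png",p[:,:,::-1]); np.savez(f"{n}0.npz",p=p,d=d,K=m["K"],T=m["T"])
E
```

```text
{'time': 0.0, 'joints': array([-1.56570926e+00,  1.04715791e-01,  9.64754137e-02,  1.56388404e+00,
        1.52184719e-05,  1.35308333e+00]), 'dq': array([ 0.00019762, -0.00151683,  0.00031831,  0.0014436 , -0.00112896,
       -0.00082676]), 'joint_torque': array([-6.00915773e-04, -5.56922865e+01,  5.03655267e+01,  1.68762216e-02,
       -3.77952811e-04,  2.76799042e-06]), 'ee_pos': array([ 132.58127878, -584.85945125,  247.51602744]), 'orientation': array([ 9.93801212e-01,  1.11169736e-01,  7.80297873e-05, -6.59486838e-04]), 'contact_force': array([-0.63502505, -0.66677241,  0.70119574]), 'torque': array([-0.00204649,  0.06253359, -0.01340768]), 'gripper_force': 0.0, 'grip_width': 84.96499011422198}
top [[409.3, 0.0, 251.5], [0.0, 409.3, 194.2], [0.0, 0.0, 1.0]] [[-0.107, -0.9713, 0.2124, 432.8412], [-0.9942, 0.1031, -0.0291, 12.0985], [0.0063, -0.2143, -0.9767, 939.3972], [0.0, 0.0, 0.0, 1.0]]
scene [[397.7, 0.0, 259.6], [0.0, 397.7, 175.3], [0.0, 0.0, 1.0]] [[0.8593, 0.2755, -0.431, 885.9303], [0.5109, -0.5019, 0.6979, -484.7974], [-0.024, -0.8199, -0.572, 480.1637], [0.0, 0.0, 0.0, 1.0]]
```

View pics/top0.png

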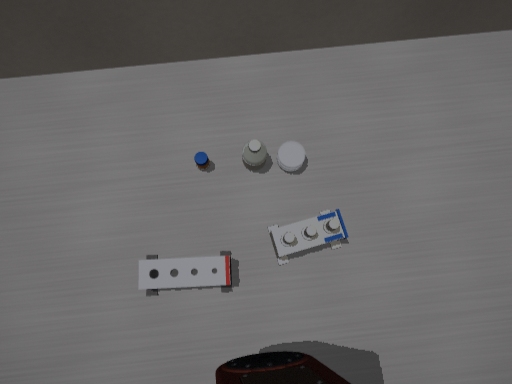

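View pics/scene0.png

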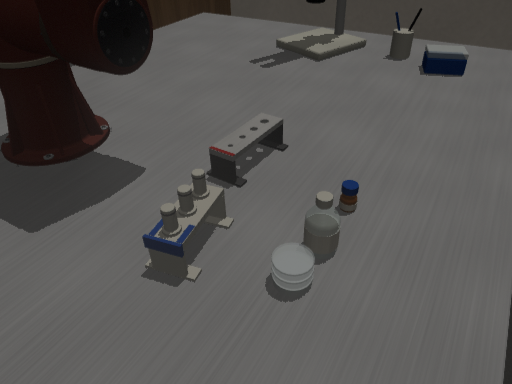

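The top view shows the gauge, with holes at about (214,270), (194,271), (174,272) and (154,273) from the narrow end and the red stripe at (228,270). In the rack, the handles are at (333,226), (310,232) and (289,238), and the blue end is on the right, so the target is at (333,226). The scene view confirms this.

```bash
cat > h.py <<'E'
import numpy as np,cv2
from workcell import *
from scipy.spatial.transform import Rotation as R
def cast(uv,z,K,T):
    uv=np.atleast_2d(np.asarray(uv,float)); r=np.c_[uv,np.ones(len(uv))]@np.linalg.inv(K).T@T[:3,:3].T
    return T[:3,3]+r*((z-T[2,3])/r[:,2])[:,None]
def proj(P,K,T):
    c=(np.atleast_2d(P)-T[:3,3])@T[:3,:3]; q=c@K.T; return q[:,:2]/q[:,2:]
def blobs(mask,amin=8):
    n,l,s,c=cv2.connectedComponentsWithStats(mask.astype(np.uint8)); return [(c[i].round(1).tolist(),int(s[i,4])) for i in range(1,n) if s[i,4]>=amin]
def delta(p,yaw=None):
    "tool-frame shift to world p"
    s=get_state(); r=R.from_quat(s["orientation"]); return r.inv().apply(np.asarray(p)-s["ee_pos"])
E
python3 - <<'E'
from h import *
f=np.load("top0.npz");p,d,K,T=[f[k] for k in"pdKT"]
hsv=cv2.cvtColor(p,cv2.COLOR_RGB2HSV);g=p.max(2).astype(int)
win=np.zeros(g.shape,bool);win[262:282,145:222]=1
hb=blobs((g<110)&win);print(hb)
H=[cast(c,70,K,T)[0].round(1).tolist() for c,a in hb if a<150];print("holes",H)
red=(hsv[:,:,1]>150)&(p[:,:,0]>100);red[:240]=0;red[300:]=0;print("red",[(c,a,cast(c,70,K,T)[0].round(1)) for c,a in blobs(red)])
blue=(hsv[:,:,1]>120)&(p[:,:,2]>90)&(p[:,:,0]<80);blue[:200]=0;print("blue",[(c,a,cast(c,70,K,T)[0].round(1)) for c,a in blobs(blue)])
for c in((289,238),(310,232),(333,226)):print(cast(c,116,K,T)[0].round(1),d[c[1]-3:c[1]+4,c[0]].round())
crop=np.hstack([cv2.resize(p[200:300,255:360],None,fx=3.7,fy=3.7,interpolation=2),cv2.resize(p[230:330,135:240],None,fx=3.7,fy=3.7,interpolation=2)])
cv2.imwrite("pics/c1.png",crop[:,:,::-1])
E
```

```text
[([153.5, 273.5], 78), ([173.6, 272.4], 54), ([193.9, 271.5], 37), ([214.0, 270.3], 24)]
holes [[475.3, 207.2, 70.0], [473.1, 165.5, 70.0], [470.4, 123.3, 70.0], [468.4, 81.4, 70.0]]
red [([227.1, 270.4], 90, array([465.2,  54.3,  70. ]))]
blue [([341.8, 222.8], 70, array([ 539. , -199.7,   70. ])), ([326.2, 215.9], 67, array([ 557.3, -168.6,   70. ])), ([333.1, 237.5], 71, array([ 509.7, -176.4,   70. ]))]
[514.1 -77.9 116. ] [827. 824. 822. 826. 823. 824. 820.]
[ 521.6 -121.7  116. ] [827. 826. 826. 827. 826. 824. 823.]
[ 528.8 -169.7  116. ] [831. 829. 830. 827. 827. 829. 830.]
```

View pics/c1.png

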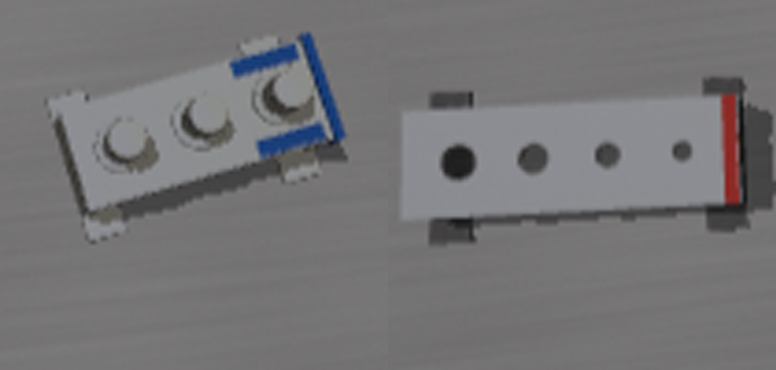

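The crop shows the blue bars on either side of the target hole, the target handle, and clean gauge holes. I'll move above the rack first, then turn so the jaws close across the row.

Call:
apply_moves(steps=[[1,40,-26.3,0,0,0,0],[1,40,-26.3,0,0,0,0],[1,40,-26.3,0,0,0,0],[1,40,-26.3,0,0,0,0],[1,40,-26.3,0,0,0,0],[1,40,-26.3,0,0,0,0],[1,40,-26.3,0,0,0,0],[1,40,-26.3,0,0,0,0],[1,40,-26.3,0,0,0,0],[1,40,-26.3,0,0,0,0],[1,40,-26.3,0,0,0,0],[1,40,-26.3,0,0,0,0]], newtons=40)

```text
time: 1.6
ee_pos: [531.8, -169.9, 248.0]
orientation: [0.994, 0.111, -0.0, -0.0]
contact_force: [-0.9, -0.5, -0.4]
grip_width: 85.7
gripper_force: 0.0
```

Call:
apply_moves(steps=[[1,0,0,0,0,0,-0.151],[1,0,0,0,0,0,-0.151],[1,0,0,0,0,0,-0.151],[1,0,0,0,0,0,-0.151],[1,0,0,0,0,0,-0.151],[1,0,0,0,0,0,-0.151],[1,0,0,0,0,0,-0.151],[1,0,0,0,0,0,-0.151],[1,0,0,0,0,0,-0.151],[1,0,0,0,0,0,-0.151],[1,0,0,0,0,0,0],[1,0,0,0,0,0,0]])

```text
time: 3.1
ee_pos: [530.9, -171.3, 248.1]
orientation: [0.649, 0.761, -0.0, -0.0]
contact_force: [0.8, -0.5, -0.2]
grip_width: 85.2
gripper_force: 0.0
```

Run:
```python
from h import *
s=get_state(); print(s["ee_pos"],R.from_quat(s["orientation"]).as_matrix().round(3).tolist(),s["joints"])
m=camera_model("wrist");p,d=read_camera("wrist")
np.savez("w1.npz",p=p,d=d,K=m["K"],T=m["T"]);cv2.imwrite("pics/w1.png",p[:,:,::-1]);print(m["K"].round(1).tolist(),m["T"].round(3).tolist())
```

```text
[ 530.9114468  -171.30306888  248.07985569] [[-0.158, 0.987, -0.0], [0.987, 0.158, 0.0], [0.0, -0.0, -1.0]] [-5.46531670e-01 -2.43473268e-02 -3.47340815e-02  1.56071445e+00
 -7.19051601e-05  8.65577800e-01]
[[317.3, 0.0, 250.2], [0.0, 317.3, 193.9], [0.0, 0.0, 1.0]] [[0.987, 0.153, 0.042, 519.424], [0.158, -0.951, -0.265, -104.426], [-0.0, 0.269, -0.963, 373.706], [0.0, 0.0, 0.0, 1.0]]
```

View pics/w1.png

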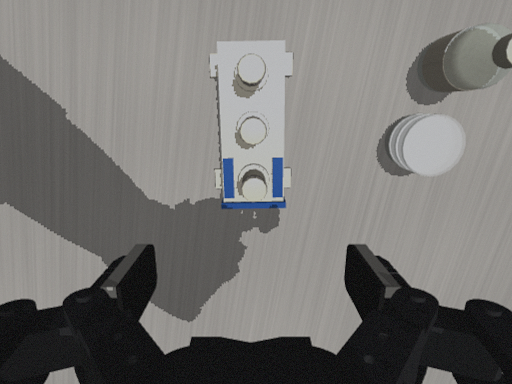

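The wrist view shows the target handle at (254,188) between the blue bars, with the jaw axis across the row. I'll measure the handle tops from depth.

```bash
cat >> h.py <<'E'
def cloud(d,K,T):
    v,u=np.mgrid[:d.shape[0],:d.shape[1]]; c=np.stack([(u-K[0,2])/K[0,0]*d,(v-K[1,2])/K[1,1]*d,d],-1); return c@T[:3,:3].T+T[:3,3]
E
python3 - <<'E'
from h import *
f=np.load("w1.npz");p,d,K,T=[f[k] for k in"pdKT"]
W=cloud(d,K,T);win=np.zeros(d.shape,bool);win[45:205,215:290]=1
m=(W[...,2]>109)&win&(d>0)
n,l,s,c=cv2.connectedComponentsWithStats(m.astype(np.uint8))
for i in range(1,n):
    if s[i,4]>50:
        k=l==i; z=np.median(W[k][:,2]); (cc,rr)=cv2.minEnclosingCircle(np.argwhere(k)[:,::-1].astype(np.float32)); print(s[i,4],c[i].round(1),z.round(1),cast(c[i],116,K,T)[0].round(1),cast(cc,116,K,T)[0].round(1),rr)
hsv=cv2.cvtColor(p,cv2.COLOR_RGB2HSV);bl=(hsv[...,1]>120)&(p[...,2]>60)&(p[...,0]<60);bl[:150]=0;bl[201:]=0
for c,a in blobs(bl,30):print("bar",c,a,cast(c,71,K,T)[0].round(1))
k=win&(abs(W[...,2]-70)<4);print("plate z",np.median(W[k][:,2]))
E
```

```text
699 [251.1  68.3] 115.8 [515.7 -77.5 116. ] [515.7 -77.4 116. ] 15.346336364746094
598 [252.9 129.9] 115.7 [ 524.4 -122.7  116. ] [ 524.6 -122.7  116. ] 14.01219367980957
535 [253.9 187.8] 115.6 [ 532.9 -169.6  116. ] [ 532.8 -169.7  116. ] 13.203370094299316
bar [228.0, 177.8] 337 [ 508.6 -175.    71. ]
bar [277.0, 177.0] 351 [ 555.7 -166.7   71. ]
plate z 69.95956151943889
```

Call:
apply_moves(steps=[[1,1.4,2.2,30,0,0,0],[1,0,0,40,0,0,0],[1,0,0,40,0,0,0],[1,0,0,25,0,0,0],[1,0,0,14,0,0,0],[1,0,0,0,0,0,0],[1,0,0,0,0,0,0]])

```text
time: 4.03
ee_pos: [533.6, -170.0, 100.6]
orientation: [0.648, 0.762, 0.0, 0.001]
contact_force: [0.0, 0.5, 1.0]
grip_width: 85.4
gripper_force: 0.0
```

Run:
```python
from h import *
s=get_state(); print(s["ee_pos"],s["contact_force"],delta([532.9,-169.6,99]).round(2))
```

```text
[ 533.61843043 -170.0305143   100.63503337] [0.04446562 0.54814566 1.04763325] [ 0.54 -0.64  1.63]
```

Call:
apply_moves(steps=[[0.4,0.5,-0.6,1,0,0,0],[0.2,0,0,0,0,0,0],[0,0,0,0,0,0,0],[0,0,0,0,0,0,0],[0,0,0,0,0,0,0],[0,0,0,0,0,0,0],[0,0,0,0,0,0,0],[0,0,0,0,0,0,0]], newtons=40)

```text
time: 5.03
ee_pos: [532.4, -169.3, 98.6]
orientation: [0.648, 0.762, -0.0, 0.0]
contact_force: [-0.3, 0.1, 5.5]
grip_width: 20.7
gripper_force: 39.2
```

Run:
```python
from h import *
s=get_state(); print(s["ee_pos"],s["contact_force"],s["grip_width"],s["gripper_force"])
```

```text
[ 532.40868691 -169.29527195   98.58555175] [-0.34968735  0.07915615  5.54339546] 20.669228345501676 39.2016863822937
```

Call:
apply_moves(steps=[[0,0,0,-10,0,0,0],[0,0,0,-25,0,0,0],[0,0,0,-35,0,0,0],[0,0,0,-35,0,0,0],[0,0,0,-22,0,0,0],[0,0,0,0,0,0,0]])

```text
time: 5.78
ee_pos: [533.0, -169.6, 227.1]
orientation: [0.648, 0.762, 0.0, 0.001]
contact_force: [-0.3, -0.9, -1.1]
grip_width: 20.8
gripper_force: 39.6
```

Call:
apply_moves(steps=[[0,15,-2,0,0,0,0],[0,30,-4,0,0,0,0],[0,35,-4,0,0,0,0],[0,35,-4,0,0,0,0],[0,35,-4,0,0,0,0],[0,35,-4,0,0,0,0],[0,30,-4,0,0,0,0],[0,20,-3,0,0,0,0],[0,0,0,0,0,0,0],[0,0,0,0,0,0,0],[0,0,0,0,0,0,0]])

```text
time: 7.15
ee_pos: [465.7, 57.6, 224.8]
orientation: [0.648, 0.762, -0.0, -0.0]
contact_force: [-0.1, -0.5, -0.7]
grip_width: 20.9
gripper_force: 39.6
```

Run:
```python
from h import *
s=get_state(); print(s["ee_pos"],R.from_quat(s["orientation"]).as_matrix().round(3).tolist(),s["contact_force"],s["grip_width"])
out=[]
for n in("wrist","scene"):
    m=camera_model(n);p,d=read_camera(n);np.savez(n[0]+"2.npz",p=p,d=d,K=m["K"],T=m["T"]);out.append(p)
a=out[0];b=cv2.resize(out[1][60:260,120:330],None,fx=1.92,fy=1.92)
cv2.imwrite("pics/w2.png",np.hstack([cv2.resize(a,None,fx=.75,fy=.75),cv2.resize(b,(400,288))])[:,:,::-1])
```

```text
[465.66658628  57.55466809 224.8453519 ] [[-0.161, 0.987, -0.001], [0.987, 0.161, -0.0], [0.0, -0.001, -1.0]] [-0.11611553 -0.48697445 -0.71749954] 20.93979486274878
```

View pics/w2.png

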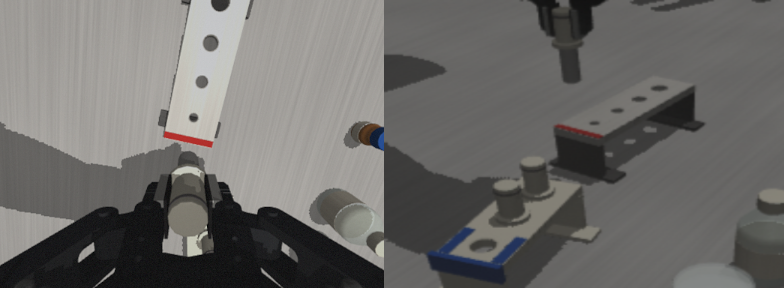

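The wrist view, at 0.75 scale, shows all four holes (hole 0 at (193,117)) and the held pestle's tip at (188,155). In the scene view the pestle hangs upright in the jaws. I'll measure the holes and the in-hand shank.

```bash
cat > m.py <<'E'
from h import *
def holes(p,K,T):
    g=cv2.cvtColor(p,cv2.COLOR_RGB2GRAY); hsv=cv2.cvtColor(p,cv2.COLOR_RGB2HSV)
    b=((g>150)).astype(np.uint8)
    cs,h=cv2.findContours(b,cv2.RETR_CCOMP,cv2.CHAIN_APPROX_NONE); o=[]
    for i,c in enumerate(cs):
        if h[0][i][3]>=0 and cv2.contourArea(c)>25:
            q=cast(c[:,0,:],70,K,T)[:,:2]; (cx,cy),r=cv2.minEnclosingCircle(q.astype(np.float32)); e=cv2.fitEllipse(q.astype(np.float32)) if len(q)>5 else None
            if 4<r<14:o.append((round(cx,1),round(cy,1),round(r,1),np.round(e[0],1).tolist(),np.round(e[1],1).tolist()))
    return o
E
python3 - <<'E'
from m import *
from scipy.optimize import least_squares
f=np.load("w2.npz");p,d,K,T=[f[k] for k in"pdKT"]
for o in holes(p,K,T):print(o)
g=cv2.cvtColor(p,cv2.COLOR_RGB2GRAY);print(g[110,230:300:4],g[156,230:300:4])
r=R.from_quat(get_state()["orientation"]);t=get_state()["ee_pos"]
W=(cloud(d,K,T)-t)@r.as_matrix()
win=np.zeros(d.shape,bool);win[180:300,190:320]=1
for a,b in((35,42),(45,52),(52,60),(60,68),(68,76)):
    k=win&(d>0)&(W[...,2]>a)&(W[...,2]<b)&(abs(W[...,0])<16)&(abs(W[...,1])<13);q=W[k]
    if len(q)<10: print(a,len(q));continue
    s=least_squares(lambda x:np.hypot(q[:,0]-x[0],q[:,1]-x[1])-x[2],[0,0,8],loss="soft_l1");print(a,len(q),s.x.round(2),q[:,1].min().round(1),q[:,1].max().round(1),q[:,0].max().round(1))
k=win&(d>0)&(abs(W[...,0])<16)&(abs(W[...,1])<12)&(W[...,2]<100);print("zmax",np.sort(W[k][:,2])[-12::3])
E
```

```text
(498.2, 72.1, 11.4, [498.9, 71.9], [5.5, 27.8])
(467.3, 82.2, 6.3, [467.3, 82.3], [11.9, 12.0])
(470.0, 124.2, 7.9, [469.9, 124.0], [14.8, 15.2])
(472.3, 166.0, 9.4, [472.2, 166.0], [17.7, 18.0])
[123 197 191 192 196 199 198 197  97  99  95  98 197 195 198 196 198 197] [191 192 190 193 196 199  52  43  59 198 193 190 194 187 195 196 153 156]
35 0
45 84 [-1.82 -0.64  8.77] -7.5 6.6 7.4
52 113 [-2.09 -0.61  8.99] -9.0 8.2 7.3
60 107 [-2.14 -0.56  9.03] -9.5 7.9 7.2
68 82 [-2.08 -0.53  8.99] -9.0 8.1 7.2
zmax [76.7866894  77.10300308 77.33723926 78.3515956 ]
```

Call:
apply_moves(steps=[[0,12,3,10,0,0,0],[0,14.2,3.1,25,0,0,0],[0,0,0,22,0,0,0],[0,0,0,10,0,0,0],[0,0,0,3,0,0,0],[0,0,0,0,0,0,0],[0,0,0,0,0,0,0]])

```text
time: 8.12
ee_pos: [468.0, 84.8, 156.1]
orientation: [0.648, 0.762, 0.0, 0.001]
contact_force: [-1.0, 0.2, -0.8]
grip_width: 20.9
gripper_force: 39.6
```

Run:
```python
from h import *
s=get_state(); print(s["ee_pos"],s["contact_force"],delta([467.5,84.4,148.6]).round(2))
```

```text
[468.0001111   84.7555311  156.06438547] [-0.96151432  0.24427492 -0.79880712] [-0.27 -0.56  7.46]
```

Call:
apply_moves(steps=[[0,-0.2,-0.4,3,0,0,0],[0,0,0,2,0,0,0],[0,0,0,1,0,0,0],[0,0,0,0.5,0,0,0],[0,0,0,0,0,0,0],[0,0,0,0,0,0,0]])

```text
time: 8.88
ee_pos: [467.2, 84.6, 148.8]
orientation: [0.648, 0.762, -0.0, 0.0]
contact_force: [0.1, 0.3, -1.3]
grip_width: 20.7
gripper_force: 39.6
```

Call:
apply_moves(steps=[[0,0,0,0.5,0,0,0],[0,0,0,0.5,0,0,0],[0,0,0,0,0,0,0]])

```text
time: 9.25
ee_pos: [467.4, 84.6, 148.5]
orientation: [0.648, 0.762, 0.0, 0.0]
contact_force: [-1.8, 0.3, 5.7]
grip_width: 21.0
gripper_force: 40.3
```

Call:
apply_moves(steps=[[0,0,0,0.4,0,0,0],[0,0,0,0,0,0,0],[0,0,0,0,0,0,0]])

```text
time: 9.62
ee_pos: [467.5, 84.6, 148.5]
orientation: [0.648, 0.762, 0.0, 0.001]
contact_force: [-3.5, -0.3, 7.9]
grip_width: 21.0
gripper_force: 40.6
```

Hole 0 stopped the pestle at about 8 N. I'll lift and step to hole 1.

Call:
apply_moves(steps=[[0,0,0,-4,0,0,0],[0,0,0,-6,0,0,0],[0,15,3.3,0,0,0,0],[0,16,3.5,0,0,0,0],[0,10,2.3,0,0,0,0],[0,0,0,4,0,0,0],[0,0,0,2,0,0,0],[0,0,0,0,0,0,0],[0,0,0,0,0,0,0]])

```text
time: 10.75
ee_pos: [469.6, 126.2, 151.4]
orientation: [0.648, 0.762, 0.0, 0.0]
contact_force: [-0.1, -0.5, 0.1]
grip_width: 20.8
gripper_force: 39.6
```

Run:
```python
from h import *
s=get_state(); print(s["ee_pos"],s["contact_force"],delta([470.1,126.3,148.6]).round(2))
```

```text
[469.63237453 126.23861201 151.43771018] [-0.07054111 -0.46100148  0.1087306 ] [-0.01  0.47  2.84]
```

Call:
apply_moves(steps=[[0,0,0.3,2,0,0,0],[0,0,0,1,0,0,0],[0,0,0,0.5,0,0,0],[0,0,0,0.5,0,0,0],[0,0,0,0,0,0,0],[0,0,0,0,0,0,0]])

```text
time: 11.5
ee_pos: [470.1, 126.5, 148.5]
orientation: [0.648, 0.762, 0.0, 0.001]
contact_force: [-2.3, -0.3, 8.4]
grip_width: 20.7
gripper_force: 40.7
```

Call:
apply_moves(steps=[[0,0,0,0.5,0,0,0],[0,0,0,0,0,0,0],[0,0,0,0,0,0,0]])

```text
time: 11.88
ee_pos: [470.2, 126.5, 148.4]
orientation: [0.648, 0.762, 0.0, 0.001]
contact_force: [-4.0, -0.7, 11.6]
grip_width: 20.9
gripper_force: 41.0
```

Hole 1 stopped it at about 12 N. Next is hole 2.

Call:
apply_moves(steps=[[0,0,0,-5,0,0,0],[0,0,0,-5,0,0,0],[0,15,3.3,0,0,0,0],[0,16,3.5,0,0,0,0],[0,10,2.0,0,0,0,0],[0,0,0,4,0,0,0],[0,0,0,2,0,0,0],[0,0,0,0,0,0,0],[0,0,0,0,0,0,0]])

```text
time: 13.0
ee_pos: [471.9, 168.2, 150.9]
orientation: [0.648, 0.762, -0.0, 0.0]
contact_force: [0.0, -0.2, -1.1]
grip_width: 21.2
gripper_force: 39.6
```

Run:
```python
from h import *
s=get_state(); print(s["ee_pos"],s["contact_force"],delta([472.5,168.2,148.6]).round(2))
```

```text
[471.94420443 168.18121955 150.88028176] [ 0.02781766 -0.18019534 -1.06017708] [-0.07  0.55  2.28]
```

Call:
apply_moves(steps=[[0,0,0.5,1.5,0,0,0],[0,0,0,1,0,0,0],[0,0,0,0.5,0,0,0],[0,0,0,0.3,0,0,0],[0,0,0,0,0,0,0],[0,0,0,0,0,0,0]])

```text
time: 13.75
ee_pos: [472.6, 168.5, 148.3]
orientation: [0.648, 0.762, 0.0, 0.0]
contact_force: [-2.0, -0.3, 6.2]
grip_width: 21.0
gripper_force: 40.3
```

Call:
apply_moves(steps=[[0,0,0,0.5,0,0,0],[0,0,0,0,0,0,0],[0,0,0,0,0,0,0]])

```text
time: 14.12
ee_pos: [472.7, 168.5, 148.2]
orientation: [0.648, 0.762, 0.0, 0.001]
contact_force: [-3.1, -1.7, 9.3]
grip_width: 20.9
gripper_force: 40.6
```

```bash
cat > t.py <<'E'
from m import *
from scipy.optimize import least_squares
import sys
s=get_state();m=camera_model("wrist");K,T=m["K"],m["T"];t=s["ee_pos"];M=R.from_quat(s["orientation"]).as_matrix()
p,d=read_camera("wrist");print(t.round(1),s["contact_force"].round(1))
for o in holes(p,K,T):print(o)
W=(cloud(d,K,T)-t)@M;win=np.zeros(d.shape,bool);win[180:300,190:320]=1
for a,b in((52,60),(60,68),(68,76)):
    k=win&(d>0)&(W[...,2]>a)&(W[...,2]<b)&(abs(W[...,0])<16)&(abs(W[...,1])<13);q=W[k]
    if len(q)<20:continue
    x=least_squares(lambda x:np.hypot(q[:,0]-x[0],q[:,1]-x[1])-x[2],[0,0,8],loss="soft_l1").x;print(a,len(q),x.round(2),"tip world",(t+M@[x[0],x[1],78]).round(1))
cv2.imwrite("pics/"+sys.argv[1],p[:,:,::-1])
E
python3 t.py w3.png
```

```text
[472.7 168.5 148.2] [-3.1 -1.7  9.3]
(632.4, 119.3, 5.1, [632.0, 118.7], [2.8, 11.2])
(574.4, 136.6, 4.0, [574.5, 137.0], [2.7, 7.8])
(574.1, 151.7, 7.0, [574.6, 151.9], [2.9, 15.0])
(634.3, 177.1, 12.4, [634.3, 177.0], [2.7, 25.9])
(337.2, 147.5, 4.3, [337.6, 147.4], [2.6, 8.7])
(348.4, 164.5, 5.9, [348.2, 164.0], [2.0, 12.3])
(443.1, 185.4, 9.9, [442.7, 186.1], [2.5, 23.7])
(623.7, 226.5, 4.9, [623.9, 226.5], [2.5, 10.1])
(347.9, 184.0, 4.3, [348.2, 183.3], [2.2, 9.1])
(623.5, 236.6, 5.2, [623.8, 236.3], [2.2, 12.2])
(474.8, 208.0, 10.8, [474.7, 208.0], [20.6, 21.1])
(506.7, 231.4, 5.6, [506.7, 231.4], [1.8, 12.6])
(317.5, 200.1, 7.3, [317.3, 200.2], [2.7, 15.2])
(316.7, 214.6, 5.1, [317.2, 214.7], [2.8, 9.7])
(310.7, 222.0, 4.6, [310.7, 221.5], [3.0, 9.2])
(389.8, 247.0, 4.3, [389.7, 246.8], [1.9, 9.7])
(337.3, 243.7, 4.6, [337.4, 243.7], [2.7, 9.9])
(317.4, 242.4, 4.9, [317.5, 242.3], [2.8, 9.7])
(317.5, 251.7, 4.6, [317.4, 251.5], [2.7, 9.7])
(353.6, 269.1, 4.2, [354.3, 268.8], [2.8, 9.1])
(317.9, 261.9, 6.0, [317.4, 261.9], [3.0, 12.3])
52 117 [-2.01 -0.65  8.93] tip world [472.5 166.4  70.2]
60 102 [-2.07 -0.65  8.97] tip world [472.5 166.4  70.2]
68 80 [-2.01 -0.62  8.94] tip world [472.5 166.4  70.2]
```

Hole 2 stopped it with the tip centred to about 0.4 mm, and the measured shank is about 18 mm. Next is hole 3, measured at (474.7, 208.0).

Call:
apply_moves(steps=[[0,0,0,-5,0,0,0],[0,0,0,-4,0,0,0],[0,15,3.3,0,0,0,0],[0,16,3.5,0,0,0,0],[0,9.7,2.0,0,0,0,0],[0,0,0,4,0,0,0],[0,0,0,2,0,0,0],[0,0,0,0,0,0,0],[0,0,0,0,0,0,0]])

```text
time: 15.3
ee_pos: [474.6, 209.8, 150.1]
orientation: [0.648, 0.762, 0.0, 0.0]
contact_force: [1.0, 0.1, -1.0]
grip_width: 20.9
gripper_force: 39.6
```

Run:
```python
from h import *
s=get_state(); print(s["ee_pos"],s["contact_force"],delta([474.9,210.1,148.6]).round(2))
```

```text
[474.60303244 209.84675724 150.13889588] [ 1.04786502  0.14191433 -1.04217256] [0.2  0.33 1.54]
```

Call:
apply_moves(steps=[[0,0.2,0.3,1,0,0,0],[0,0,0,1,0,0,0],[0,0,0,0.6,0,0,0],[0,0,0,0.6,0,0,0],[0,0,0,0,0,0,0],[0,0,0,0,0,0,0]])

```text
time: 16.05
ee_pos: [474.8, 210.4, 146.9]
orientation: [0.648, 0.762, -0.0, 0.0]
contact_force: [-0.4, -0.2, -0.1]
grip_width: 21.2
gripper_force: 39.6
```

Call:
apply_moves(steps=[[0,0,0,0.6,0,0,0],[0,0,0,0.6,0,0,0],[0,0,0,0,0,0,0]])

```text
time: 16.42
ee_pos: [474.7, 210.4, 145.6]
orientation: [0.648, 0.762, -0.0, -0.0]
contact_force: [1.0, 0.4, -1.6]
grip_width: 21.1
gripper_force: 39.6
```

Call:
apply_moves(steps=[[0,0,0,2,0,0,0],[0,0,0,2,0,0,0],[0,0,0,2,0,0,0],[0,0,0,2,0,0,0],[0,0,0,2,0,0,0],[0,0,0,0,0,0,0]])

```text
time: 17.18
ee_pos: [474.7, 210.4, 135.5]
orientation: [0.648, 0.762, -0.0, -0.0]
contact_force: [-0.1, 0.1, -0.4]
grip_width: 20.9
gripper_force: 39.6
```

Call:
apply_moves(steps=[[0,0,0,3,0,0,0],[0,0,0,3,0,0,0],[0,0,0,3,0,0,0],[0,0,0,3,0,0,0],[0,0,0,3,0,0,0],[0,0,0,0,0,0,0]])

```text
time: 17.92
ee_pos: [474.6, 210.3, 120.3]
orientation: [0.648, 0.762, -0.0, -0.0]
contact_force: [0.7, 0.4, -1.3]
grip_width: 21.1
gripper_force: 39.6
```

Passing cleanly with no force. I'll carry on to the collar.

Call:
apply_moves(steps=[[0,0,0,3,0,0,0],[0,0,0,3,0,0,0],[0,0,0,3,0,0,0],[0,0,0,3,0,0,0],[0,0,0,3,0,0,0],[0,0,0,3,0,0,0],[0,0,0,1.5,0,0,0],[0,0,0,0,0,0,0],[0,0,0,0,0,0,0]])

```text
time: 19.05
ee_pos: [474.9, 210.4, 101.3]
orientation: [0.648, 0.762, 0.0, 0.0]
contact_force: [-0.2, 0.0, -1.3]
grip_width: 20.8
gripper_force: 39.6
```

Call:
apply_moves(steps=[[0,0,0,0.7,0,0,0],[0,0,0,0.7,0,0,0],[0,0,0,0.7,0,0,0],[0,0,0,0,0,0,0],[0,0,0,0,0,0,0]])

```text
time: 19.68
ee_pos: [474.8, 210.4, 99.1]
orientation: [0.648, 0.762, -0.0, 0.0]
contact_force: [0.2, -0.7, -0.6]
grip_width: 20.9
gripper_force: 39.6
```

Call:
apply_moves(steps=[[0,0,0,0.5,0,0,0],[0,0,0,0.5,0,0,0],[0,0,0,0,0,0,0],[0,0,0,0,0,0,0]])

```text
time: 20.18
ee_pos: [474.9, 210.4, 98.6]
orientation: [0.648, 0.762, 0.0, 0.0]
contact_force: [-2.2, -0.7, 6.0]
grip_width: 21.0
gripper_force: 40.3
```

Call:
apply_moves(steps=[[0,0,0,0.4,0,0,0],[0,0,0,0.3,0,0,0],[0,0,0,0,0,0,0],[0,0,0,0,0,0,0]])

```text
time: 20.68
ee_pos: [474.9, 210.4, 98.5]
orientation: [0.648, 0.762, 0.0, 0.0]
contact_force: [-4.5, -1.5, 11.4]
grip_width: 21.1
gripper_force: 40.9
```

The collar is on the plate at 11 N. Relieving the press, opening, then withdrawing straight up.

Call:
apply_moves(steps=[[0,0,0,-0.7,0,0,0],[0.4,0,0,0,0,0,0],[0.6,0,0,0,0,0,0],[0.8,0,0,0,0,0,0],[0.8,0,0,0,0,0,0],[0.8,0,0,0,0,0,0]])

```text
time: 21.42
ee_pos: [474.8, 210.4, 98.0]
orientation: [0.648, 0.762, -0.0, 0.0]
contact_force: [-0.1, 0.1, 1.5]
grip_width: 68.4
gripper_force: 0.0
```

Call:
apply_moves(steps=[[0.8,0,0,-10,0,0,0],[0.8,0,0,-25,0,0,0],[0.8,0,0,-35,0,0,0],[0.8,0,0,-35,0,0,0],[0.8,0,0,-25,0,0,0],[0.8,0,0,0,0,0,0],[0.8,0,0,0,0,0,0]])

```text
time: 22.3
ee_pos: [474.5, 210.4, 227.4]
orientation: [0.648, 0.762, -0.0, -0.0]
contact_force: [0.1, -0.2, -1.1]
grip_width: 68.4
gripper_force: 0.0
```

Run:
```python
from h import *
p,d=read_camera("wrist");q,_=read_camera("scene");m=camera_model("wrist");W=cloud(d,m["K"],m["T"])
near=np.hypot(W[...,0]-474.7,W[...,1]-208)<30
k=near&(W[...,2]>109)&(W[...,2]<125);print("top z",np.median(W[k][:,2]),W[k].mean(0));k=near&(abs(W[...,2]-76)<3);print("collar",np.median(W[k][:,2]),k.sum())
cv2.imwrite("pics/e.png",np.hstack([cv2.resize(p,(400,300)),cv2.resize(q[60:300,100:420],(400,300))])[:,:,::-1]);print(get_state()["contact_force"])
```

```text
top z 115.07004406811177 [473.99637724 209.59739362 114.73860958]
collar 75.18944932107908 278
[-0.31970451  0.82329211  0.06291551]
```

View pics/e.png

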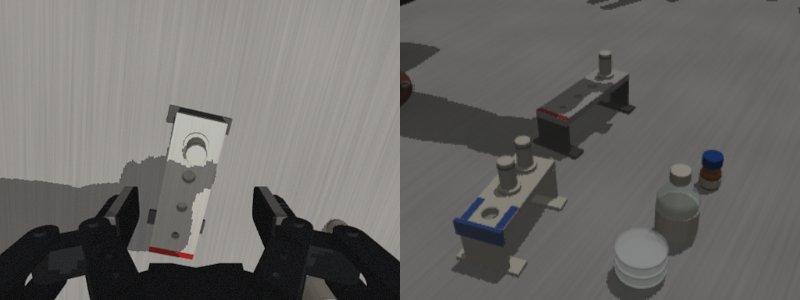

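The pictures show the pestle upright in the widest hole, at (195,150) in the wrist view. Its collar is on the plate, and everything else is undisturbed.

```bash
python3 -c "from workcell import *; print(close_job())"
```

```text
the job is handed in; nothing more can be done
None
```

The blue-marked pestle was stopped at holes 0, 1 and 2 under gentle presses of 12 N or less, passed cleanly through hole 3 (19.2 mm), and was left there with its collar on the plate and released; the job is handed in.

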